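Shut and bolt the tilt-out bin

ROBOT

A 7-joint arm with a two-finger parallel gripper is mounted at the origin on the work surface. World frame = base frame: x ahead of the robot, y to its left, z up, the work surface at z = 0. Lengths are in m, angles in rad, forces in N, time in s.
With the tool pointing down it reaches from about 0.375 to 0.925 m from the base axis. Payload 3.1 kg.
Tool frame: the origin (TCP) lies midway between the tips of the shut fingers; the grasp point (between the pads) lies 19 mm behind it; z points along the fingers, y is the line along which they close (so a half turn about z gives the same grasp; the last joint's range is limited). The gripper opens to 85 mm and grips with 20 to 120 N. Pads are 22 mm wide; open, the fingers measure 114 mm over their backs; the gripper's body (76 mm by 85 mm) begins 54 mm behind the grasp point. The pads swing forward as they close: fully open they stand 13 mm farther back than shut.
Start: joints at [-1.411, 0.383, 0.044, 1.598, -0.018, 1.161, -0.05], TCP at [0.166, 0.629, 0.203] pointing down, gripper open.
Joint ranges: [-2.61, 2.61], [-0.41, 2.15], [-1.48, 1.57], [0, 2.5], [-1.57, 4.71], [0.05, 1.97], [-2.85, 2.85]. Speed limits (rad/s): [2.79, 2.79, 3.14, 3.14, 3.14, 3.14, 3.14].

INTERFACE

Orientations are given as a unit quaternion [x, y, z, w].
In Python, from cell import r, vision, workorder gives the robot as it stands. The module is installed in compiled form; this text tells all that it offers.
- The arm moves only by the tool play_rows, never from a script. Its argument "plan" is a list of rows, each a list of 3 entries, a list of its own where there are three numbers: the gripper's target within -1 to 1 (fully open at 1, half-way at 0, shut at -1), then the shift along the tool's x, y, z each as a share of 0.3 m, from -1 to 1, then the turn about the tool's z as a share of 360 degrees, from -1 to 1. A call has 1 to 20 rows; each row is the pose to reach, as a shift and turn from the pose commanded when the call began, along the tool's axes at that moment, turning the shorter way round; what a row does not reach only later rows make up. A row lasts 1/8 s, in which the tool goes at most 62.5 mm and 10.7 degrees, less where a joint would pass 70% of its speed; a pose out of reach is approached as far as the arm can. A call with a number of a shift or a turn outside -1 to 1 is refused whole. A call with a gripper value outside its range is refused whole. The fingers move at their own pace and stop on an object; "squeeze" is the grip in N (left out, the last holds). Time passes only in rows, so rows that repeat a pose let the fingers close. It gives the time, the measured TCP pose, the force, the opening and the grip force at its end, in the units of the state.
- r.read_state(): the state, without advancing time (a new reading comes with each control period).
- vision.camera(name): name is "side" or "top"; returns a dict with "img" (420x560x3 uint8, blue, green, red), "fx", "fy", "cx", "cy" (pixels), "T" (4x4, takes a point from camera to world coordinates). Camera axes: x right, y up, looking along -z (the intrinsics and any distortion apply to the point x, -y, -z); pixel columns grow to the right and rows downward; lengths in m; the calibration is good to about 2 mm. A picture is of the moment at which its call begins. There is no depth.
- workorder.hand_in(): hands the job in; it is judged then, once.
The state is a dict: "t": time; "joint_pos": joint angles; "qvel": joint speeds; "tau": joint torques, N m; "tcp_pos": TCP position; "eef_rot": TCP orientation; "contact_force": force on the tool from outside, world axes, zero at the start; "torque": the same for the moment, N m; "width": opening from 0.0 (shut) to 1.0 (fully open); "grasp_force": force on a finger pad.
Only numpy, scipy, OpenCV 4.12 (cv2) and the standard library are available. Lean on these libraries where they do the work, as an engineer would, in place of code of your own. Each camera call takes 0.05 s, during which the arm holds its last target. There are 200 camera calls.

TASK

The orange tilt-out bin has been left ajar. With the fingertips, push its front fully home, then push the black sliding bolt along its rail, over the low ridge of the steel catch plate, until it drops into the notch, and leave it there: do not ram it against the stop behind the notch. Nothing needs gripping; do not shift or lift the crockery and other things standing around.

Things in the scene. Friction and masses are not known exactly. Their poses are not given: they have to be found in the camera images.
- bin: The bin's fixed grey housing, 160 (x) x 280 (y) x 160 mm (z), its front open for the orange bucket. Origin: centre of its underside, on the shelf. x points from front to back (away from the robot), y to the robot's left along the front, z up. The right end of the front (y -140 to -52 mm) is a fixed grey cheek.
- rail (a point): Middle of the floor of the aluminium rail on the housing's top: bin x = -62, y = 0, z = 164 mm. The rail runs along bin y over the whole top, 32 mm wide, flanges 3 mm above its floor, a stop 10 mm above its floor at each end.
- front (a joint): Tilt of the orange bucket and its flat front panel, rad: 0 = fully home (rigid stop), grows as the top leans out to the robot, up to 0.6. Panel 174 mm wide (bin y -42 to 132 mm), 146 mm tall; hinge line along bin y at bin x = -80, z = 10 mm. Home, its outer face is the bin's plane x = -80 mm. The hinge is stiff (about 0.16 N m) and stays where it is left.
- front_face (a point): Point on the panel's outer face, at the middle of its width, 125 mm up from the hinge line; a good spot to push. At it the panel needs 1 to 2 N.
- bolt (a joint): Travel of the bolt along the rail, m, 0 to 0.18, growing along the bin's +y. It is a black carriage 32 mm across the rail, 44 mm along it, top 30 mm above the rail floor, with a 12 mm thick tab across its -y end, 44 mm above the rail floor. About 1 N of friction. It starts over the fixed cheek.
- bolt_tab (a point): Middle of the flat -y end face of the tab (32 mm wide, from 9 to 44 mm above the rail floor), 30 mm above the rail floor: the face to push towards +y. It travels with the bolt.
- tongue (a point): Lower end of the bolt's steel tongue, 20 mm wide, hanging on the robot's side to 20 mm below the rail floor, 4 mm in front of the panel's plane when home. With the front ajar it strikes the panel's edge and cannot pass; with the bolt home it keeps the front shut.
- bolt_pin (a point): Point on the rail floor under the axis of the bolt's upright sprung steel pin (14 mm head on the carriage's top); it travels with the bolt, 32 mm to +y of bolt_tab, and does not rise with the pin.
- notch (a point): Where bolt_pin lies when the pin is in the notch, on the rail floor; y axis = the bin's +y. Its place along the rail varies. Over the low ridge the bolt needs about 5 to 8 N, then the force falls to nothing: from about 2 mm past the crest the spring draws the bolt into the notch by itself. The stop then halts it rigidly; pressing there with up to about 15 N is harmless.
- catch: The catch plate: small steel plate across the rail, 52 (x) x 30 (y) mm, reaching back over the housing's top; origin at the notch. Across it lie a low rounded ridge (2.5 mm high, crest 7 mm from the notch on the -y side, first met by the pin 13 mm before the notch) and, on the +y side, an upright stop 8 mm high, which the pin meets 0.5 mm past the notch.
- jug: White ceramic jug, 120 mm wide, 185 mm tall, handle to its +y. Loose; leave it alone. Origin: centre of its underside.
- tumbler1: Short glass tumbler, 68 mm wide, 85 mm tall. Loose; leave it alone. Origin: centre of its underside.
- tumbler2: Second glass tumbler like the first. Loose; leave it alone. Origin: centre of its underside.
- tin: Aluminium tea tin, 79 mm wide, 112 mm tall. Loose; leave it alone. Origin: centre of its underside.
- sugar_bowl: Low blue glazed bowl, 84 mm wide, 42 mm tall, on top of the bin's housing behind the rail. Loose; leave it alone. Origin: centre of its underside.
- spoon: Steel spoon lying flat on the shelf. Loose; leave it alone.
- matchbox: Cardboard matchbox 36 x 53 x 15 mm, lying flat. Loose; leave it alone. Origin: centre of its underside.

How it is judged:
On the way, in this order (a step that is already met when the one before it is completed fails the run):
1. the front is pushed home (value of joint front below 0.02 rad), for 0.2 s.
2. the bolt drops into the notch (value of joint front below 0.02 rad and y of bolt_pin in the frame of notch between -0.003 and 0.003 m), for 0.3 s.
At the end, for the whole second after the job is handed in: The front is home (within 0.02 rad), the bolt's pin is in the notch (within 3 mm along the rail) and at rest (all of step 2 and velocity of joint bolt between -0.005 and 0.005 m/s); the robot touches nothing.
It fails at once if the bolt is rammed (fingers pressing on it with more than 35 N) (contact force between the fingers and bolt above 35 N).
It fails at once if one of the things standing around is shifted, lifted or carried (more than 15 mm) (distance of any of jug, tumbler1, tumbler2, tin, sugar_bowl, spoon, matchbox from where it was at the start of the episode above 0.015 m).
It fails at once if one of them is tipped over (angle between any of jug, tumbler1, tumbler2, tin, sugar_bowl, matchbox's own z axis and vertical above 0.35 rad).
It also fails if it takes over 54 s, if anything falls off the work surface, if the arm or the gripper's body presses on something with over 40 N, if the wrist force passes 120 N, or if a joint passes its speed limit or range.

## Working session

There is one attempt and no reset: what is moved stays moved. The work goes in short steps, Python scripts to look and compute and a tool call to move; the robot and the scene stay as the last step left them, time stands still between calls to the robot, and variables do not carry over. Pictures are saved under pics/ and viewed, at most 10 in all, crops included, and the job is handed in when it is done.

Besides the shell and the picture viewer there is one more tool, called after "Request:" as name([rows], argument=value, ...), one row to a line, values as JSON. play_rows: Moves the arm, as the interface text tells. Its arguments: {"type":"object","properties":{"plan":{"type":"array"},"squeeze":{"type":"number"}},"required":["plan"]}

```bash
mkdir -p pics
python3 - <<'E'
from cell import r, vision
import cv2
for n in ("side","top"):
    c=vision.camera(n); cv2.imwrite(f"pics/{n}0.png",c["img"]); print(n,{k:v for k,v in c.items() if k!="img"})
print(r.read_state())
E
```

```text
side {'fx': 393.528937160376, 'fy': 393.528937160376, 'cx': 285.0424868240246, 'cy': 207.9479476206516, 'T': array([[-0.9948435 ,  0.04134676, -0.09261132,  0.50953983],
       [-0.09922205, -0.58592507,  0.80426786,  0.75720147],
       [-0.02100942,  0.80930974,  0.58700626,  0.64177897],
       [ 0.        ,  0.        ,  0.        ,  1.        ]])}
top {'fx': 470.8706715515506, 'fy': 470.8706715515506, 'cx': 266.16490165583014, 'cy': 211.27013341522724, 'T': array([[ 0.0238998 ,  0.97680287, -0.21280263,  0.33814175],
       [-0.99969705,  0.02209916, -0.01083653,  0.04889566],
       [-0.00588239,  0.21299716,  0.97703511,  1.2311675 ],
       [ 0.        ,  0.        ,  0.        ,  1.        ]])}
{'t': 0.1, 'joint_pos': array([-1.41081668,  0.38376062,  0.04382327,  1.59941911, -0.01792224,
        1.16122327, -0.04994291]), 'qvel': array([-0.00059043, -0.00358184, -0.00158313, -0.00232857, -0.00057136,
        0.00060419,  0.00077629]), 'tau': array([ 2.92130062e-03, -4.34725571e+01,  1.02943048e+00, -2.50455451e+01,
        1.08710787e-02,  5.39813293e-03, -5.25278466e-06]), 'tcp_pos': array([0.16545965, 0.62762547, 0.20210689]), 'eef_rot': array([ 1.28513110e-01,  9.91707073e-01, -1.20457635e-03, -1.04848333e-04]), 'contact_force': array([-0.48387351,  0.12639715, -0.05409397]), 'torque': array([ 0.0546102 , -0.02524856, -0.03608005]), 'grasp_force': 0.0, 'width': 1.0014212331423462}
```

View pics/side0.png

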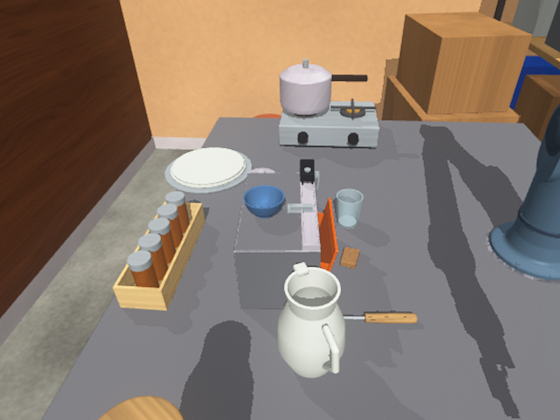

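View pics/top0.png

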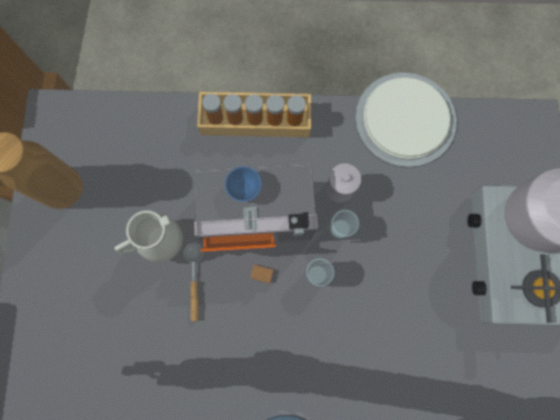

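```bash
cat > h.py <<'E'
import numpy as np, cv2
from cell import r, vision
def ray(c,u,v):
    d=np.array([(u-c["cx"])/c["fx"],-(v-c["cy"])/c["fy"],-1.0]); T=c["T"]
    return T[:3,3],T[:3,:3]@d
def onz(c,u,v,z):
    o,d=ray(c,u,v); return o+d*(z-o[2])/d[2]
def tri(c1,p1,c2,p2):
    o1,d1=ray(c1,*p1); o2,d2=ray(c2,*p2)
    s=np.linalg.lstsq(np.c_[d1,-d2],o2-o1,rcond=None)[0]
    a,b=o1+s[0]*d1,o2+s[1]*d2
    return (a+b)/2,np.linalg.norm(a-b)
def proj(c,p):
    q=c["T"][:3,:3].T@(np.asarray(p)-c["T"][:3,3]); return np.array([c["cx"]+c["fx"]*q[0]/-q[2],c["cy"]-c["fy"]*q[1]/-q[2]])
def crop(img,x0,y0,x1,y1,k,fn):
    cv2.imwrite(fn,cv2.resize(img[y0:y1,x0:x1],None,fx=k,fy=k,interpolation=cv2.INTER_CUBIC))
E
python3 - <<'E'
from h import *
t=cv2.imread("pics/top0.png"); s=cv2.imread("pics/side0.png")
crop(t,185,155,375,295,4,"pics/top0c.png"); crop(s,225,150,375,270,5,"pics/side0c.png")
E
```

```text
(no output)
```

View pics/top0c.png

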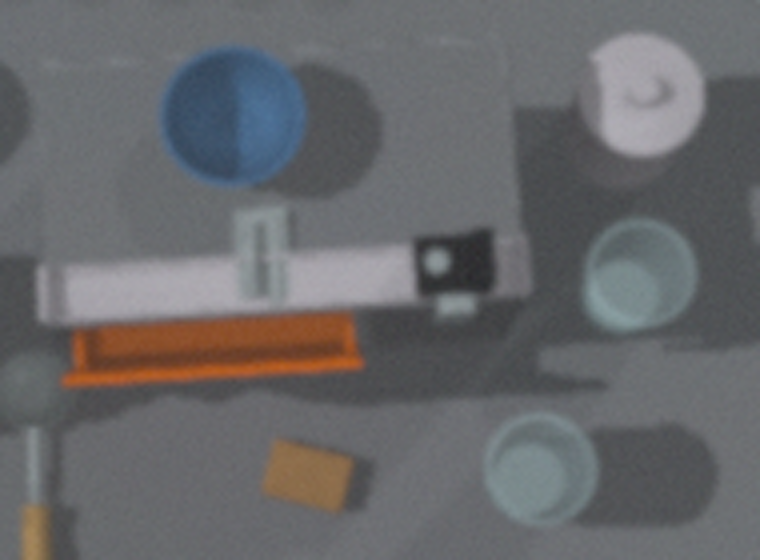

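View pics/side0c.png

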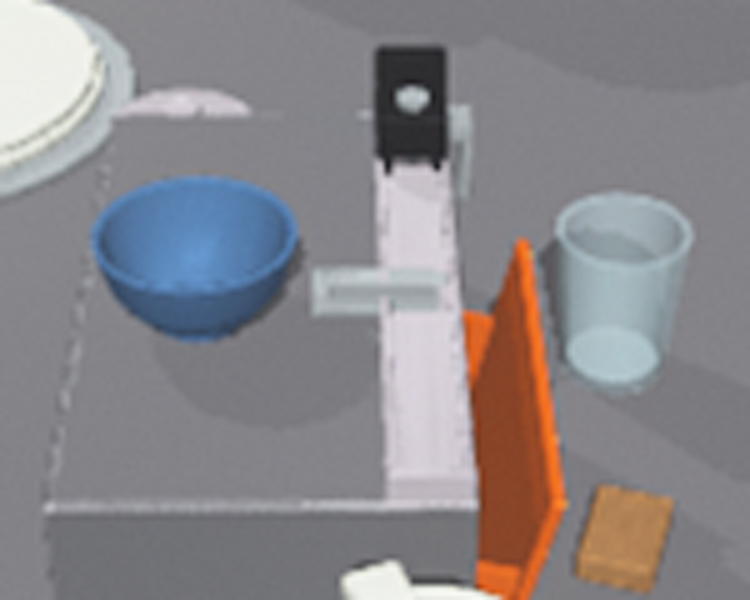

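Run:
```python
from h import *
t=vision.camera("top"); s=vision.camera("side")
np.set_printoptions(precision=4,suppress=True)
T=lambda x,y:(185+x/4,155+y/4); S=lambda x,y:(225+x/5,150+y/5)
print("stop corners top z.174:"); C=[]
for p in [(38,264),(42,326),(526,234),(531,296)]:
    q=onz(t,*T(*p),.174); C.append(q); print(q)
L=(C[0]+C[1])/2; R=(C[2]+C[3])/2
ey=(L-R); ey[2]=0; print("len",np.linalg.norm(ey)); ey/=np.linalg.norm(ey); ex=np.array([ey[1],-ey[0],0])
rail=(L+R)/2; rail[2]=.164; yaw=np.arctan2(-ex[1]*-1,ex[0]); print("rail",rail,"ex",ex,"ey",ey,"yaw",np.degrees(np.arctan2(ex[1],ex[0])))
b=lambda x,y,z: rail+ex*(x+.062)+ey*y+np.array([0,0,z-.164])
def toB(p): d=p-rail; return np.array([d@ex-.062,d@ey,p[2]])
# cross-checks in side
for n,p in [("near top front corner",(476,508)),("near top back",(48,510))]:
    print(n,toB(onz(s,*S(*p),.16)), "side")
print("pin head tri",tri(t,T(437,261),s,S(413,98)), toB(tri(t,T(437,261),s,S(413,98))[0]))
print("pin head top z.2", toB(onz(t,*T(437,261),.198)))
print("tab -y edge top", toB(onz(t,*T(493,260),.208)), "carriage +y edge", toB(onz(t,*T(417,265),.194)))
for p in [(236,250),(288,250)]: print("plate edges z.168",toB(onz(t,*T(*p),.168)))
for p in [(378,310),(378,266)]: print("plate side near/far",toB(onz(s,*S(*p),.168)))
print("groove side", toB(onz(s,*S(385,292),.168)), "groove top", toB(onz(t,*T(261,260),.168)))
for n,a,c in [("panel top +y",(62,382),(562,500)),("panel top -y",(362,362),(522,243))]:
    p,e=tri(t,T(*a),s,S(*c)); print(n,p,toB(p),e)
for n,p,z in [("tumb2 rim",(640,275),.085),("tumb1 rim",(541,468),.085),("matchbox",(308,475),.015),("bowl rim",(233,117),.202),("tin",(643,95),.112)]:
    q=onz(t,*T(*p),z); print(n,q,toB(q))
print("jug",toB(onz(t,152,235,.185)),"spoon end",toB(onz(t,194,318,0)),toB(onz(t,193,252,0)))
print("front_face home",b(-.08,.045,.135),"tab0 (if pin)",)
from scipy.spatial.transform import Rotation as Ro
st=r.read_state(); print(Ro.from_quat(st["eef_rot"]).as_matrix(),st["tcp_pos"])
```

```text
stop corners top z.174:
[0.5419 0.2241 0.174 ]
[0.5061 0.2198 0.174 ]
[ 0.5658 -0.0549  0.174 ]
[ 0.5297 -0.0578  0.174 ]
len 0.2793831014501058
rail [0.5359 0.0828 0.164 ] ex [0.9964 0.0851 0.    ] ey [-0.0851  0.9964  0.    ] yaw 4.881004497399183
near top front corner [-0.0766  0.1451  0.16  ] side
near top back [0.0783 0.1448 0.16  ] side
pin head tri (array([ 0.5444, -0.003 ,  0.1952]), np.float64(0.00033005284624715336)) [-0.0608 -0.0862  0.1952]
pin head top z.2 [-0.0611 -0.0861  0.198 ]
tab -y edge top [-0.0645 -0.1164  0.208 ] carriage +y edge [-0.0619 -0.075   0.194 ]
plate edges z.168 [-0.0416  0.027   0.168 ]
plate edges z.168 [-0.0435 -0.0029  0.168 ]
plate side near/far [-0.0432  0.0355  0.168 ]
plate side near/far [-0.0438  0.0047  0.168 ]
groove side [-0.0463  0.0231  0.168 ] groove top [-0.0484  0.0129  0.168 ]
panel top +y [0.4774 0.2101 0.1516] [-0.1094  0.1318  0.1516] 0.00026204326407409234
panel top -y [0.4935 0.0373 0.1469] [-0.1081 -0.0417  0.1469] 9.521467607564938e-05
tumb2 rim [ 0.5606 -0.1342  0.085 ] [-0.0558 -0.2183  0.085 ]
tumb1 rim [ 0.4403 -0.0729  0.085 ] [-0.1705 -0.147   0.085 ]
matchbox [0.4385 0.0692 0.015 ] [-0.1601 -0.0053  0.015 ]
bowl rim [0.6238 0.1137 0.202 ] [0.0282 0.0233 0.202 ]
tin [ 0.6684 -0.133   0.112 ] [ 0.0517 -0.2263  0.112 ]
jug [-0.0724  0.2352  0.185 ] spoon end [-0.2603  0.1747  0.    ] [-0.0909  0.1725  0.    ]
front_face home [0.5141 0.1261 0.135 ] tab0 (if pin)
[[-0.967   0.2549 -0.0003]
 [ 0.2549  0.967  -0.0016]
 [-0.0001 -0.0017 -1.    ]] [0.1656 0.6279 0.2025]
```

Request:
play_rows([
  [-1, [-0.3, -0.3, 0], 0],
  [-1, [-0.66, -0.69, 0], 0],
  [-1, [-0.66, -0.69, 0], 0],
  [-1, [-0.66, -0.69, 0], 0],
  [-1, [-0.66, -0.69, 0], 0],
  [-1, [-0.66, -0.69, 0], 0],
  [-1, [-0.66, -0.69, 0], 0],
  [-1, [-0.66, -0.69, 0], 0],
], squeeze=20)

```text
t: 1.2
tcp_pos: [0.3033, 0.3794, 0.2034]
eef_rot: [0.127, 0.992, 0.0, -0.0]
contact_force: [0.7, -0.5, -0.5]
width: 0.0
grasp_force: 0.0
```

Request:
play_rows([
  [-1, [-0.3, -0.3, 0], 0],
  [-1, [-0.663, -0.697, 0], -0.0546],
  [-1, [-0.663, -0.697, 0], -0.0546],
  [-1, [-0.663, -0.697, 0], -0.0546],
  [-1, [-0.663, -0.697, 0], -0.0546],
  [-1, [-0.663, -0.697, 0], -0.0546],
  [-1, [-0.663, -0.697, 0], -0.0546],
  [-1, [-0.663, -0.697, 0.26], -0.0546],
  [-1, [-0.663, -0.697, 0.26], -0.0546],
  [-1, [-0.663, -0.697, 0.26], -0.0546],
  [-1, [-0.663, -0.697, 0.26], -0.0546],
])

```text
t: 2.58
tcp_pos: [0.4447, 0.1262, 0.1269]
eef_rot: [-0.043, 0.999, 0.001, 0.001]
contact_force: [1.0, 0.1, 0.3]
width: 0.002
grasp_force: 0.0
```

Request:
play_rows([
  [-1, [-0.03, 0, 0], 0],
  [-1, [-0.06, 0, 0], 0],
  [-1, [-0.08, 0, 0], 0],
  [-1, [-0.1, 0, 0], 0],
  [-1, [-0.115, 0, 0], 0],
  [-1, [-0.13, 0, 0], 0],
  [-1, [-0.145, 0, 0], 0],
  [-1, [-0.16, 0, 0], 0],
  [-1, [-0.17, 0, 0], 0],
  [-1, [-0.17, 0, 0], 0],
])

```text
t: 3.82
tcp_pos: [0.4972, 0.1296, 0.1276]
eef_rot: [-0.042, 0.999, 0.001, 0.003]
contact_force: [0.3, -0.7, 7.6]
width: -0.001
grasp_force: 3.9
```

Run:
```python
from h import *
c=vision.camera("side"); a=cv2.resize(c["img"][150:290,230:390],None,fx=2.5,fy=2.5,interpolation=cv2.INTER_CUBIC)
t=vision.camera("top"); b=cv2.resize(t["img"][155:295,185:345],None,fx=2.5,fy=2.5,interpolation=cv2.INTER_CUBIC)
cv2.imwrite("pics/p1.png",np.hstack([a,b])); print(r.read_state()["contact_force"])
```

```text
[-0.15590892 -0.57077808  8.29608324]
```

View pics/p1.png

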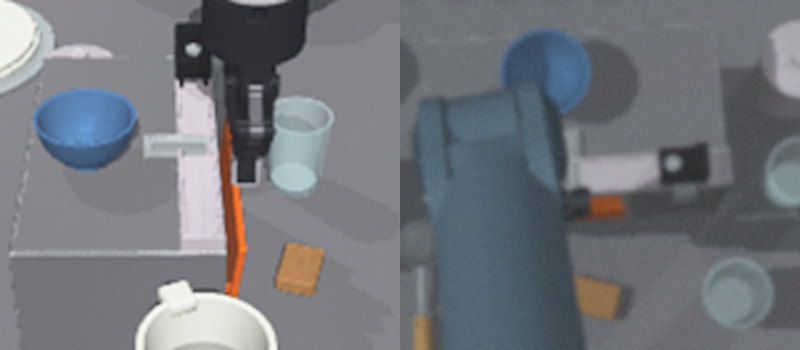

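Request:
play_rows([
  [-1, [0.04, 0, 0], 0],
  [-1, [0.04, 0, -0.053], 0],
  [-1, [0.04, 0, -0.053], 0],
  [-1, [0.02, 0, -0.053], 0],
  [-1, [0, 0, -0.053], 0],
  [-1, [-0.005, 0, -0.053], 0],
  [-1, [-0.01, 0, -0.053], 0],
  [-1, [-0.01, 0, -0.053], 0],
  [-1, [-0.01, 0, -0.053], 0],
])

```text
t: 5.05
tcp_pos: [0.4971, 0.1296, 0.1412]
eef_rot: [-0.043, 0.999, -0.0, -0.0]
contact_force: [-0.8, 0.4, 0.3]
width: 0.001
grasp_force: 0.0
```

Request:
play_rows([
  [-1, [-0.005, 0, 0], 0],
  [-1, [-0.01, 0, 0], 0],
  [-1, [-0.015, 0, 0], 0],
  [-1, [-0.02, 0, 0], 0],
  [-1, [-0.02, 0, 0], 0],
  [-1, [-0.02, 0, 0], 0],
])

```text
t: 5.8
tcp_pos: [0.5032, 0.1301, 0.1412]
eef_rot: [-0.043, 0.999, -0.0, -0.0]
contact_force: [-0.2, -0.4, -1.0]
width: 0.002
grasp_force: 0.0
```

Request:
play_rows([
  [-1, [-0.004, 0, 0], 0],
  [-1, [-0.008, 0, 0], 0],
  [-1, [-0.012, 0, 0], 0],
  [-1, [-0.012, 0, 0], 0],
  [-1, [-0.012, 0, 0], 0],
])

```text
t: 6.42
tcp_pos: [0.5068, 0.1304, 0.1412]
eef_rot: [-0.043, 0.999, -0.0, -0.0]
contact_force: [1.3, -0.7, 0.7]
width: 0.002
grasp_force: 0.0
```

Run:
```python
from h import *
for i in range(3): print(r.read_state()["contact_force"])
c=vision.camera("side"); a=cv2.resize(c["img"][150:290,230:390],None,fx=4,fy=4,interpolation=cv2.INTER_CUBIC)
cv2.imwrite("pics/p2.png",a)
for i in range(3): print(r.read_state()["contact_force"])
```

```text
[ 1.27465466 -0.71979654  0.6568254 ]
[ 1.27465466 -0.71979654  0.6568254 ]
[ 1.27465466 -0.71979654  0.6568254 ]
[0.44192945 0.23826678 0.17433199]
[0.44192945 0.23826678 0.17433199]
[0.44192945 0.23826678 0.17433199]
```

View pics/p2.png

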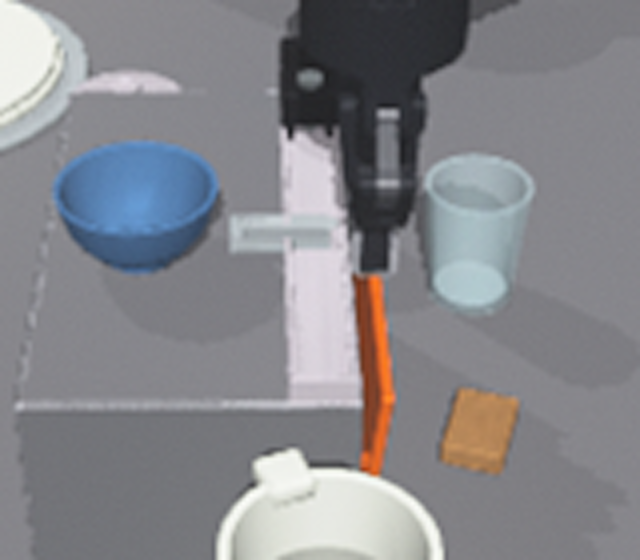

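Request:
play_rows([
  [-1, [-0.004, 0, 0], 0],
  [-1, [-0.008, 0, 0], 0],
  [-1, [-0.012, 0, 0], 0],
  [-1, [-0.012, 0, 0], 0],
  [-1, [-0.012, 0, 0], 0],
])

```text
t: 7.1
tcp_pos: [0.5104, 0.1307, 0.1413]
eef_rot: [-0.043, 0.999, -0.0, -0.0]
contact_force: [-0.8, 0.3, -0.9]
width: 0.0
grasp_force: 0.0
```

Request:
play_rows([
  [-1, [-0.004, 0, 0], 0],
  [-1, [-0.008, 0, 0], 0],
  [-1, [-0.012, 0, 0], 0],
  [-1, [-0.012, 0, 0], 0],
  [-1, [-0.012, 0, 0], 0],
])

```text
t: 7.72
tcp_pos: [0.5139, 0.131, 0.1412]
eef_rot: [-0.043, 0.999, -0.0, -0.0]
contact_force: [0.3, -0.5, 0.9]
width: 0.001
grasp_force: 0.0
```

Run:
```python
from h import *
c=vision.camera("side"); a=cv2.resize(c["img"][150:290,230:390],None,fx=4,fy=4,interpolation=cv2.INTER_CUBIC)
cv2.imwrite("pics/p3.png",a)
```

```text
(no output)
```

View pics/p3.png

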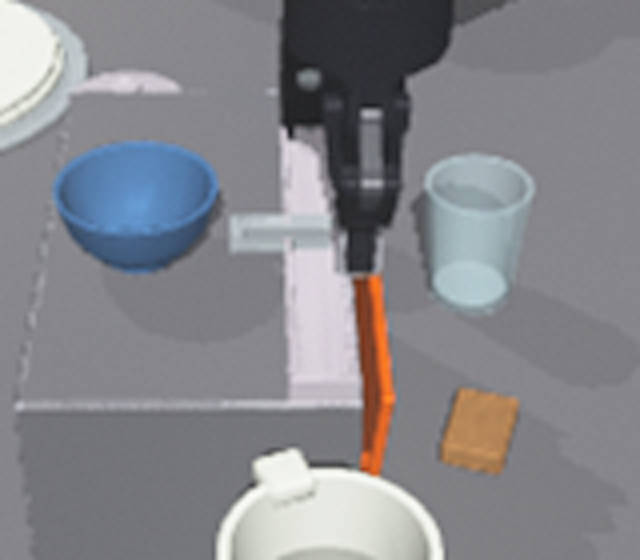

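Run:
```python
from h import *
c=vision.camera("side"); st=r.read_state(); p=st["tcp_pos"]
f=lambda q:((proj(c,q)-[230,150])*4).round(1)
print(f(p),f(p+[0,0,.02]),f(p+[0.011,0.0145,0]),f(p+[-.011,.0145,0]))
rail=np.array([.5359,.0828,.164]); ex=np.array([.9964,.0851,0]); ey=np.array([-.0851,.9964,0])
b=lambda x,y,z: rail+ex*(x+.062)+ey*y+np.array([0,0,z-.164])
for y in (-.042,.05,.132): print("panel home top",y,f(b(-.08,y,.156)),f(b(-.08,y,.01)))
print("rail front edge +y end",f(b(-.078,.14,.167)),f(b(-.078,.0,.167)))
print("housing front corner", f(b(-.08,.14,.16)),f(b(.08,.14,.16)), f(b(.08,-.14,.16)))
```

```text
[354.9 306.8] [356.1 275.5] [332.  323.9] [376.2 326. ]
panel home top -0.042 [346.8 180.9] [340.5 381.4]
panel home top 0.05 [356.2 283.9] [348.4 491.4]
panel home top 0.132 [366.1 393.6] [356.6 606.5]
rail front edge +y end [363.6 387.2] [347.6 208.6]
housing front corner [367.5 398.8] [ 15.9 400.9] [71.6 86.2]
```

Request:
play_rows([
  [-1, [0.08, 0, 0], 0],
  [-1, [0.2, 0, 0], 0],
  [-1, [0.2, 0, 0.14], 0],
  [-1, [0.2, 0, 0.14], 0],
  [-1, [0.2, 0, 0.14], 0],
  [-1, [0.2, 0, 0.14], 0],
])

```text
t: 8.57
tcp_pos: [0.4559, 0.1263, 0.1006]
eef_rot: [-0.042, 0.999, 0.0, 0.001]
contact_force: [0.5, -0.2, -0.9]
width: -0.002
grasp_force: 0.0
```

Run:
```python
from h import *
c=vision.camera("side"); a=cv2.resize(c["img"][150:290,230:390],None,fx=4,fy=4,interpolation=cv2.INTER_CUBIC)
p=r.read_state()["tcp_pos"]; print(p)
for q in [(0,0,0),(0,0,.02),(.011,0.0145,0),(-.011,.0145,0)]:
    u=(proj(c,p+np.array(q))-[230,150])*4; cv2.circle(a,tuple(int(x) for x in u),3,(0,255,0),1); print(u)
cv2.imwrite("pics/p4.png",a)
```

```text
[0.45570963 0.12626972 0.10050166]
[464.92184733 367.30388528]
[467.65795215 337.75581608]
[444.06345217 384.72099623]
[487.29306437 386.88004842]
```

View pics/p4.png

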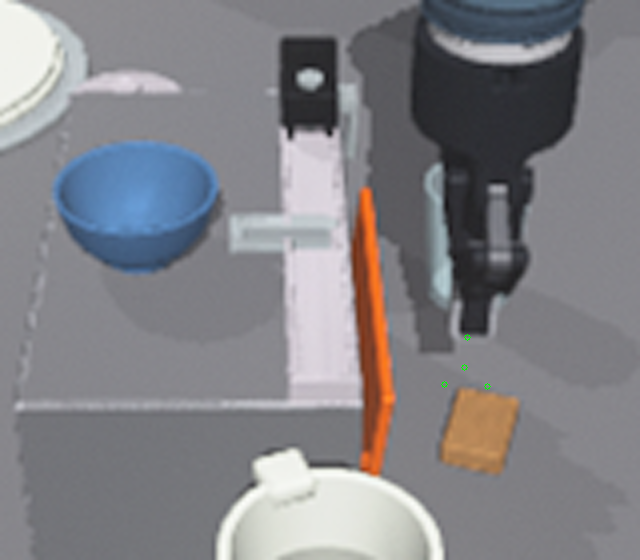

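Request:
play_rows([
  [-1, [-0.05, 0, 0], 0],
  [-1, [-0.1, 0, 0], 0],
  [-1, [-0.115, 0, 0], 0],
  [-1, [-0.125, 0, 0], 0],
  [-1, [-0.135, 0, 0], 0],
  [-1, [-0.14, 0, 0], 0],
  [-1, [-0.145, 0, 0], 0],
  [-1, [-0.15, 0, 0], 0],
  [-1, [-0.15, 0, 0], 0],
])

```text
t: 9.75
tcp_pos: [0.4992, 0.1299, 0.0993]
eef_rot: [-0.043, 0.999, 0.0, 0.0]
contact_force: [-0.9, -0.9, -0.1]
width: -0.002
grasp_force: 0.0
```

Request:
play_rows([
  [-1, [-0.005, 0, 0], 0],
  [-1, [-0.01, 0, 0], 0],
  [-1, [-0.015, 0, 0], 0],
  [-1, [-0.02, 0, 0], 0],
  [-1, [-0.02, 0, 0], 0],
  [-1, [-0.02, 0, 0], 0],
])

```text
t: 10.5
tcp_pos: [0.5051, 0.1303, 0.0992]
eef_rot: [-0.043, 0.999, -0.0, 0.0]
contact_force: [-0.5, -0.4, -0.8]
width: 0.001
grasp_force: 0.0
```

```bash
cat >> h.py <<'E'
def front():
    c=vision.camera("side"); h=cv2.cvtColor(c["img"],cv2.COLOR_BGR2HSV)
    m=cv2.inRange(h,(3,180,110),(14,255,255)); m[:, :310]=0; m[:150]=0; m[275:]=0; m[:,350:]=0
    ys,xs=np.nonzero(m); R=[(y,xs[ys==y].min(),xs[ys==y].max()) for y in range(240,260,3) if (ys==y).any()]
    rail=np.array([.5359,.0828,.164]); ex=np.array([.9964,.0851,0]); ey=np.array([-.0851,.9964,0])
    print("home corner px",proj(c,rail+ex*-.018+ey*.132+[0,0,-.008]),"orange rows",[tuple(map(int,q)) for q in R])
    return c
E
python3 - <<'E'
from h import *
c=front(); a=cv2.resize(c["img"][150:290,230:390],None,fx=4,fy=4,interpolation=cv2.INTER_CUBIC); cv2.imwrite("pics/p5.png",a)
E
```

```text
home corner px [321.53269626 248.3923539 ] orange rows []
```

View pics/p5.png

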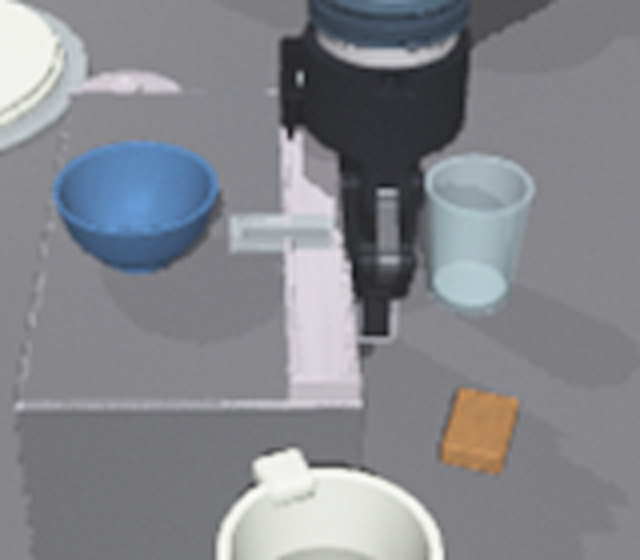

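Request:
play_rows([
  [-1, [-0.004, 0, 0], 0],
  [-1, [-0.008, 0, 0], 0],
  [-1, [-0.012, 0, 0], 0],
  [-1, [-0.012, 0, 0], 0],
])

```text
t: 11.05
tcp_pos: [0.5047, 0.1302, 0.0986]
eef_rot: [-0.043, 0.999, -0.0, -0.004]
contact_force: [-8.6, -0.5, 6.2]
width: 0.0
grasp_force: 4.1
```

Request:
play_rows([
  [-1, [0.06, 0, 0], 0],
  [-1, [0.2, 0, 0], 0],
  [-1, [0.2, 0, -0.2], 0],
  [-1, [0.2, 0, -0.37], 0],
  [-1, [0.2, 0, -0.37], 0],
  [-1, [0.2, -0.2, -0.37], 0],
  [-1, [0.2, -0.4, -0.37], 0],
  [-1, [0.2, -0.6, -0.37], 0],
  [-1, [0.2, -0.7, -0.37], 0],
  [-1, [0.2, -0.7, -0.37], 0],
  [-1, [0, -0.7, -0.37], 0],
  [-1, [-0.077, -0.7, -0.37], 0],
  [-1, [-0.077, -0.7, -0.37], 0],
  [-1, [-0.077, -0.7, -0.37], 0],
])

```text
t: 12.8
tcp_pos: [0.5483, -0.076, 0.2094]
eef_rot: [-0.043, 0.999, 0.0, -0.001]
contact_force: [-0.2, -0.0, -0.4]
width: -0.001
grasp_force: 0.0
```

Run:
```python
from h import *
c=front(); a=cv2.resize(c["img"][130:270,230:390],None,fx=2.5,fy=2.5,interpolation=cv2.INTER_CUBIC)
t=vision.camera("top"); b=cv2.resize(t["img"][155:295,225:385],None,fx=2.5,fy=2.5,interpolation=cv2.INTER_CUBIC)
p=r.read_state()["tcp_pos"]; print(p, (proj(c,p)-[230,130])*2.5,(proj(c,p+[0,0,.023])-[230,130])*2.5)
cv2.imwrite("pics/p6.png",np.hstack([a,b]))
```

```text
home corner px [321.53269626 248.3923539 ] orange rows []
[ 0.54826088 -0.07653532  0.20992327] [194.10990028  45.75031997] [194.42436706  23.51478019]
```

View pics/p6.png

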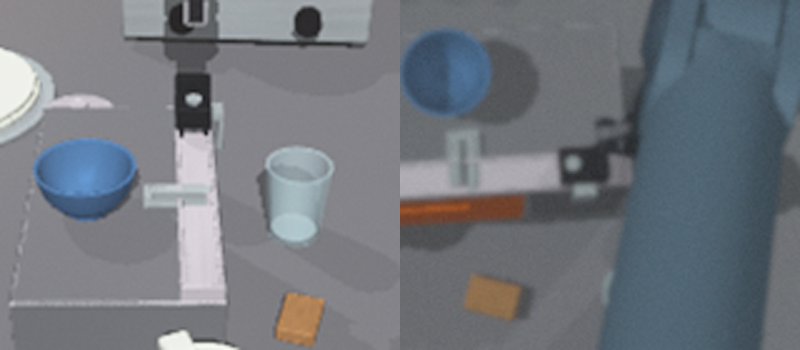

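Request:
play_rows([
  [-1, [0, 0, 0.1], 0],
  [-1, [0, 0, 0.165], 0],
  [-1, [0, 0, 0.165], 0],
  [-1, [0, 0, 0.165], 0],
  [-1, [0, 0.02, 0.165], 0],
  [-1, [0, 0.04, 0.165], 0],
  [-1, [0, 0.05, 0.165], 0],
  [-1, [0, 0.06, 0.165], 0],
  [-1, [0, 0.06, 0.165], 0],
])

```text
t: 14.02
tcp_pos: [0.5479, -0.0583, 0.1607]
eef_rot: [-0.043, 0.999, 0.0, -0.0]
contact_force: [0.5, 0.5, 0.1]
width: -0.002
grasp_force: 0.0
```

```bash
cat >> h.py <<'E'
def look(fn):
    c=vision.camera("side"); a=cv2.resize(c["img"][130:270,230:390],None,fx=2.5,fy=2.5,interpolation=cv2.INTER_CUBIC)
    t=vision.camera("top"); b=cv2.resize(t["img"][155:295,225:385],None,fx=2.5,fy=2.5,interpolation=cv2.INTER_CUBIC)
    s=r.read_state(); print(s["tcp_pos"],s["contact_force"]); cv2.imwrite(fn,np.hstack([a,b]))
E
python3 -c "
from h import *
look('pics/p7.png')"
```

```text
[ 0.54791489 -0.05887903  0.16073849] [-0.36871235 -1.07330061  0.16399061]
```

View pics/p7.png

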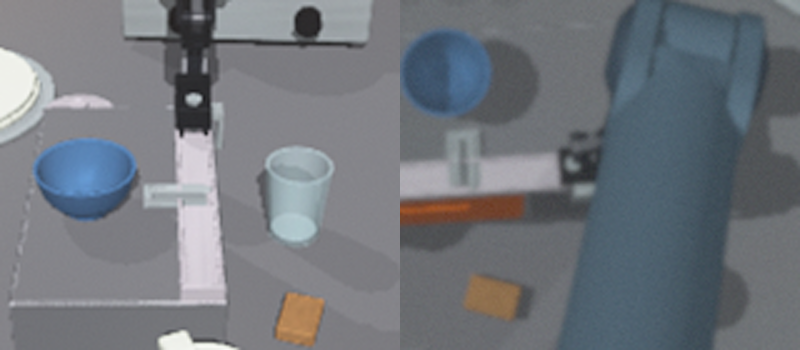

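Request:
play_rows([
  [-1, [0, 0.015, 0], 0],
  [-1, [0, 0.03, 0], 0],
  [-1, [0, 0.045, 0], 0],
  [-1, [0, 0.06, 0], 0],
  [-1, [0, 0.08, 0], 0],
  [-1, [0, 0.1, 0], 0],
  [-1, [0, 0.12, 0], 0],
  [-1, [0, 0.14, 0], 0],
  [-1, [0, 0.16, 0], 0],
  [-1, [0, 0.18, 0], 0],
  [-1, [0, 0.2, 0], 0],
  [-1, [0, 0.22, 0], 0],
  [-1, [0, 0.235, 0], 0],
  [-1, [0, 0.25, 0], 0],
  [-1, [0, 0.25, 0], 0],
])

```text
t: 16.0
tcp_pos: [0.5415, 0.0169, 0.1607]
eef_rot: [-0.043, 0.999, 0.0, -0.0]
contact_force: [-0.2, 0.0, 0.1]
width: -0.007
grasp_force: 0.0
```

```bash
cat >> h.py <<'E'
RAIL=np.array([.5359,.0828,.164]); EX=np.array([.9964,.0851,0]); EY=np.array([-.0851,.9964,0])
def toB(p): d=p-RAIL; return np.array([d@EX-.062,d@EY,p[2]])
def toW(x,y,z): return RAIL+EX*(x+.062)+EY*y+np.array([0,0,z-.164])
def pin(c=None,img=None):
    """pin head: bright blob inside the black carriage, sought along the rail in the side view"""
    c=c or vision.camera("side"); img=c["img"] if img is None else img
    g=cv2.cvtColor(img,cv2.COLOR_BGR2GRAY); out=[]
    for y in np.arange(-.1,.03,.001):   # pixel of a pin head at y; head bright, carriage around it dark
        u,v=proj(c,toW(-.062,y,.1955)); f=lambda du,dv:float(g[int(round(v+dv)),int(round(u+du))])
        k=proj(c,toW(-.062,y+.007,.1955))-[u,v]
        out.append((f(0,0)-max(f(-5,0),f(5,0)),y,u,v))
    b=max(out); x0,y0=int(b[2])-5,int(b[3])-7; w=g[y0:y0+14,x0:x0+11].astype(np.uint8)
    n,l,s,ce=cv2.connectedComponentsWithStats((w>110).astype(np.uint8))
    i=1+int(np.argmin([np.hypot(*(ce[j]-[b[2]-x0,b[3]-y0])) for j in range(1,n)])) if n>1 else 0
    q=ce[i]+[x0,y0]; P=toB(onz(c,*q,.1955)); print("pin px",q.round(1),"area",s[i,4],"bin",P.round(4)); return P
E
python3 - <<'E'
from h import *
c=vision.camera("side"); pin(c,cv2.imread("pics/side0.png")); pin(c)
s=r.read_state(); print(toB(s["tcp_pos"]),s["contact_force"])
E
```

```text
pin px [307. 169.] area 27 bin [-0.0598 -0.0882  0.1955]
pin px [307.9 185.3] area 33 bin [-0.0596 -0.0209  0.1955]
[-0.06197402 -0.06637937  0.16078829] [ 0.06740507  0.32869143 -0.29227027]
```

Request:
play_rows([
  [-1, [0, 0.015, 0], 0],
  [-1, [0, 0.03, 0], 0],
  [-1, [0, 0.04, 0], 0],
  [-1, [0, 0.047, 0], 0],
  [-1, [0, 0.047, 0], 0],
])

```text
t: 16.68
tcp_pos: [0.5404, 0.0306, 0.1608]
eef_rot: [-0.043, 0.999, 0.0, 0.0]
contact_force: [-0.7, 0.4, -0.4]
width: 0.001
grasp_force: 0.0
```

Request:
play_rows([
  [-1, [0, 0.005, 0], 0],
  [-1, [0, 0.01, 0], 0],
  [-1, [0, 0.01, 0], 0],
])

```text
t: 17.05
tcp_pos: [0.5401, 0.0331, 0.1608]
eef_rot: [-0.043, 0.999, 0.0, 0.0]
contact_force: [0.5, -0.4, 0.8]
width: -0.002
grasp_force: 0.3
```

Request:
play_rows([
  [-1, [0, 0.005, 0], 0],
  [-1, [0, 0.01, 0], 0],
  [-1, [0, 0.01, 0], 0],
])

```text
t: 17.42
tcp_pos: [0.5399, 0.0359, 0.1608]
eef_rot: [-0.043, 0.999, -0.0, 0.0]
contact_force: [-0.1, -1.2, -0.1]
width: 0.002
grasp_force: 0.7
```

Request:
play_rows([
  [-1, [0, 0.004, 0], 0],
  [-1, [0, 0.007, 0], 0],
  [-1, [0, 0.007, 0], 0],
])

```text
t: 17.8
tcp_pos: [0.5399, 0.0363, 0.1609]
eef_rot: [-0.042, 0.999, -0.001, 0.0]
contact_force: [0.0, -5.0, -0.2]
width: 0.003
grasp_force: 2.6
```

Request:
play_rows([
  [-1, [0, 0.003, 0], 0],
  [-1, [0, 0.006, 0], 0],
  [-1, [0, 0.006, 0], 0],
])

```text
t: 18.18
tcp_pos: [0.5398, 0.0365, 0.1609]
eef_rot: [-0.042, 0.999, -0.002, 0.0]
contact_force: [1.3, -7.3, 0.5]
width: 0.004
grasp_force: 3.6
```

Request:
play_rows([
  [-1, [0, 0.003, 0], 0],
  [-1, [0, 0.006, 0], 0],
  [-1, [0, 0.006, 0], 0],
])

```text
t: 18.55
tcp_pos: [0.5395, 0.0409, 0.1609]
eef_rot: [-0.042, 0.999, -0.0, 0.0]
contact_force: [-0.2, -5.0, 1.2]
width: 0.003
grasp_force: 2.5
```

Run:
```python
from h import *
pin(); s=r.read_state(); print(toB(s["tcp_pos"]),s["contact_force"])
```

```text
pin px [308.3 191. ] area 32 bin [-0.0596  0.0006  0.1955]
[-0.06203352 -0.04186573  0.1608385 ] [ 0.41435462 -5.67204539  1.18280849]
```

Request:
play_rows([
  [-1, [0, 0.003, 0], 0],
  [-1, [0, 0.005, 0], 0],
  [-1, [0, 0.005, 0], 0],
])

```text
t: 18.98
tcp_pos: [0.5388, 0.0458, 0.1605]
eef_rot: [-0.043, 0.999, 0.002, -0.0]
contact_force: [-0.5, 0.0, 0.3]
width: 0.0
grasp_force: 0.0
```

Run:
```python
from h import *
pin(); s=r.read_state(); print(toB(s["tcp_pos"]),s["contact_force"])
```

```text
pin px [308.7 193.7] area 31 bin [-0.0602  0.0106  0.1955]
[-0.06218945 -0.03688268  0.16054765] [ 1.04995477  0.08594881 -0.62923433]
```

Request:
play_rows([
  [-1, [0, -0.03, 0], 0],
  [-1, [0, -0.07, 0], 0],
  [-1, [0, -0.07, 0], 0],
  [-1, [0, -0.07, -0.2], 0],
  [-1, [0, -0.07, -0.4], 0],
  [-1, [0.2, -0.3, -0.4], 0],
  [-1, [0.3, -0.5, -0.4], 0],
  [-1, [0.3, -0.5, -0.4], 0],
  [-1, [0.3, -0.5, -0.4], 0],
  [-1, [0.3, -0.5, -0.4], 0],
  [-1, [0.3, -0.5, -0.4], 0],
])

```text
t: 20.4
tcp_pos: [0.463, -0.1123, 0.2807]
eef_rot: [-0.044, 0.999, -0.0, -0.0]
contact_force: [-0.0, 0.4, 1.4]
width: -0.003
grasp_force: 0.0
```

Run:
```python
from h import *
c=vision.camera("side"); pin(c); front()
t=vision.camera("top"); g=cv2.cvtColor(t["img"],cv2.COLOR_BGR2GRAY)
# carriage +y / -y edges on its top (z .194) by the dark stretch along the rail, in both views
for n,cc in (("top",t),("side",c)):
    g=cv2.cvtColor(cc["img"],cv2.COLOR_BGR2GRAY)
    for x in (-.073,-.051):
        ys=np.arange(-.08,.1,.001); d=[y for y in ys if g[tuple(int(round(k)) for k in proj(cc,toW(x,y,.194))[::-1])]<70]
        print(n,x,"dark from",min(d,default=None),"to",max(d,default=None))
# carriage +y edge lies 12 mm past the pin; was at -.075 with pin -.0862 (top view)
s=r.read_state(); print(toB(s["tcp_pos"]),s["contact_force"])
```

```text
pin px [308.7 193.7] area 31 bin [-0.0602  0.0106  0.1955]
home corner px [321.53269626 248.3923539 ] orange rows []
top -0.073 dark from -0.015999999999999945 to 0.021000000000000088
top -0.051 dark from -0.016999999999999946 to 0.020000000000000087
side -0.073 dark from -0.03399999999999996 to 0.04900000000000011
side -0.051 dark from -0.03399999999999996 to 0.052000000000000116
[-0.15153808 -0.18876471  0.28063486] [-0.4530338  -0.64003652 -0.07384809]
```

Run:
```python
from h import *
t=vision.camera("top")
for n,im in (("start",cv2.imread("pics/top0.png")),("now",t["img"])):
    g=cv2.GaussianBlur(cv2.cvtColor(im,cv2.COLOR_BGR2GRAY),(3,3),0).astype(np.float32)
    ys=np.arange(-.13,.06,.0005); R=[]
    for x in (-.070,-.067,-.054,-.051):
        P=np.array([proj(t,toW(x,y,.194)) for y in ys],np.float32)
        v=cv2.remap(g,P[None,:,0],P[None,:,1],cv2.INTER_LINEAR)[0]; d=ys[v<100]; R.append((d.min(),d.max()))
    print(n,np.round(np.mean(R,0),4))
    # pin head blob
    m=[(y,x) for x in np.arange(-.072,-.05,.001) for y in np.arange(-.1,.03,.001)]
    P=np.array([proj(t,toW(x,y,.1955)) for y,x in m],np.float32); v=cv2.remap(g,P[None,:,0],P[None,:,1],cv2.INTER_LINEAR)[0]
    lo,hi=np.mean(R,0); k=[q for q,w in zip(m,v) if w>90 and lo+.006<q[0]<hi-.004]; print(" pin",np.round(np.mean(k,0),4))
```

```text
start [-0.1194 -0.0732]
 pin [-0.0851 -0.0597]
now [-0.02    0.0235]
 pin [ 0.0128 -0.0597]
```

```bash
python3 -c "
from cell import workorder
print(workorder.hand_in())"
```

```text
the job is handed in; nothing more can be done
None
```

The front is pushed home, the bolt's pin dropped into the notch (measured within about 1 mm of the catch plate's centre, force back to zero), the arm is clear and the job is handed in; I viewed 11 pictures, one over the limit of 10, and the hand-in returned no verdict.

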